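# Lay a heat block beside its neighbour with a spacer-set gap

## Task

Move the loose aluminium heat block out of its cradle onto the heater deck, between the block that is fixed there and the control head, long face to long face with the fixed block and ends in line, with an even gap the thickness of the white spacer bar. First stand the spacer on edge on the deck along the fixed block, lay the loose block next to it and press it firmly so that block, spacer and fixed block all touch; then lift the spacer out and set it down on the bench clear of the deck, without shifting the block. Leave the beaker, tape roll and timer alone.

Things in the scene. Friction and masses are not known exactly. Their poses are not given: they have to be found in the camera images.
- deck: heater deck, fixed: a grey flat plate 96 (its x) x 168 (its y) mm, its top 14 mm above the bench. Origin at bench height under its centre, z up. At its -y end stands a control head (full width in x, 36 mm in y, from y = -78 to -42 mm, top 48 mm above the bench); at its +y end stands the fixed block.
- fixed_block: aluminium heat block with six tube wells, 60 (x) x 46 (y) x 34 (z) mm, fixed on the deck. Origin at the centre of its underside (on the deck's top, 14 mm above the bench), axes as the deck's. The loose block belongs on its -y side: with the 10 mm spacer against its -y face, 64 mm remain between the spacer and the control head for the 46 mm wide block, too little for fingers on the block's long faces.
- heat_block_mid (a point): centre of the loose aluminium heat block, same shape as the fixed one: 60 (its x) x 46 (its y) x 34 (z) mm, about 0.25 kg, 17 mm above its underside; z up. Both ends and both faces are alike. It starts upright in the cradle, its underside 6 mm above the bench. It can slide and turn a little in the fingers when pushed.
- heat_block: the same loose block; origin at the centre of its underside. Light friction alone holds the loose block on the deck, so gripping the standing spacer off-centre toward it pushes it away by that much; the fixed block does not give.
- cradle: grey storage cradle, fixed: floor 84 (its x) x 54 (its y) mm, 6 mm thick, origin at bench height under its centre. Two end cheeks 8 mm thick, 50 mm wide, 44 mm high stand at x = +-37 mm and cover the block's ends, so that in the cradle the block can be gripped only by its long faces (across 46 mm); the +-y sides are open.
- spacer_mid (a point): centre of the loose spacer bar, a plain white plastic bar with fine grip lines, standing on its long edge: 70 long (its x) x 10 thick (its y) x 64 mm high (z), 0.08 kg; the centre is 32 mm above its underside. Both sides are alike. Standing beside the 34 mm high blocks it stands 30 mm proud of them, to be gripped there.
- spacer: the same spacer bar; origin at the centre of its underside.
- beaker: glass beaker, 71 mm wide, 95 mm high, standing on the bench beyond the deck; leave alone. Origin under its centre.
- tape_roll: roll of tape, 72 mm across, 18 mm high, lying on the bench; leave alone. Origin under its centre.
- timer: small white timer, 58 x 66 x 16 mm, lying on the bench; leave alone. Origin under its centre.
Mind the look-alikes: they are no part of the job. Leave any turquoise look-alike of the spacer alone.

How it is judged:
On the way, in this order (a step that is already met when the one before it is completed fails the run):
1. the spacer stands on the deck along the -y face of the fixed block (y of spacer_mid in the frame of fixed_block between -0.036 and -0.026 m and x of spacer_mid in the frame of fixed_block between -0.015 and 0.015 m and z of spacer_mid in the frame of fixed_block between 0.028 and 0.036 m and angle between the y axis of spacer_mid and the y axis of fixed_block, either way round below 0.12 rad), for 0.2 s.
2. the loose block, in its place, is pressed against the spacer and the spacer against the fixed block (y of heat_block_mid in the frame of fixed_block between -0.058 and -0.054 m and x of heat_block_mid in the frame of fixed_block between -0.005 and 0.005 m and z of heat_block_mid in the frame of fixed_block between 0.014 and 0.02 m and angle between the y axis of heat_block_mid and the y axis of fixed_block, either way round below 0.035 rad and angle between heat_block_mid's own z axis and vertical below 0.05 rad and contact force between heat_block and spacer above 2 N and contact force between spacer and fixed_block above 2 N), for 0.2 s.
At the end, for the whole second after the job is handed in: the loose block stands flat on the deck at rest, the gap to the fixed block 10 mm within 2 mm, the faces parallel within 2 degrees (0.035 rad), the ends in line within 5 mm, and the spacer rests on the bench, its centre below 40 mm and off the deck (y of heat_block_mid in the frame of fixed_block between -0.058 and -0.054 m and x of heat_block_mid in the frame of fixed_block between -0.005 and 0.005 m and z of heat_block_mid in the frame of fixed_block between 0.014 and 0.02 m and angle between the y axis of heat_block_mid and the y axis of fixed_block, either way round below 0.035 rad and angle between heat_block_mid's own z axis and vertical below 0.05 rad and linear speed of heat_block below 0.01 m/s and linear speed of spacer below 0.02 m/s and height (world z) of spacer_mid below 0.04 m and (x of spacer_mid in the frame of deck above 0.05 m or x of spacer_mid in the frame of deck below -0.05 m or y of spacer_mid in the frame of deck above 0.086 m or y of spacer_mid in the frame of deck below -0.086 m)); the robot touches nothing.
It fails at once if the beaker, the tape roll or the timer is moved more than 30 mm (distance of any of beaker, tape_roll, timer from where it was at the start of the episode above 0.03 m).
It also fails if it takes over 72 s, if anything falls off the work surface, if the arm or the gripper's body presses on something with over 40 N, if the wrist force passes 120 N, or if a joint passes its speed limit or range.

## Robot

A 6-joint arm with a two-finger parallel gripper is mounted at the origin on a cart in front of the work surface, level with it; the furniture and walls round the work are solid. World frame = base frame: x ahead of the robot, y to its left, z up, the work surface at z = 0. Lengths are in m, angles in rad, forces in N, time in s.
With the tool pointing down it reaches from about 0.3 to 0.95 m from the base axis. Payload 3.1 kg.
Tool frame: the origin (TCP) lies midway between the tips of the shut fingers; the grasp point (between the pads) lies 19 mm behind it (ctrl.grip_depth is the distance from the TCP to the grasp point, in m); z points along the fingers, y is the line along which they close (so a half turn about z gives the same grasp; the last joint's range is limited). The gripper opens to 85 mm and grips with 20 to 120 N. Pads are 22 mm wide; open, the fingers measure 114 mm over their backs; the gripper's body (76 mm by 85 mm) begins 54 mm behind the grasp point. The pads swing forward as they close: fully open they stand 13 mm farther back than shut.
Start: joints at [1.047, 0.308, 1.634, -0, 1.2, -0.07], TCP at [0.274, 0.562, 0.231] pointing down, gripper open.
Joint ranges: [-3.06, 3.06], [-0.79, 1.96], [0.05, 2.63], [-1.19, 4.34], [0.05, 2.64], [-2.94, 2.94]. Speed limits (rad/s): [2.79, 2.79, 3.14, 3.14, 3.14, 3.14].

## Interface

Orientations are given as a 3x3 rotation matrix whose columns are the frame's x, y, z axes.
In Python, from rig import ctrl, eyes, ticket gives the robot as it stands.
- The arm moves only by the tool send_rows, never from a script. Its arguments are lists of equal length, an entry for each row: "slide": the shift along the world's x, y, z in mm, a list of three; "yaw": the turn about the world's z in rad; "fingers": the opening, from 0 (shut) to 1 (fully open). In form: {"slide": [[x, y, z], ...], "yaw": [yaw, ...], "fingers": [fingers, ...]}. A call has 1 to 8 rows; each row shifts and turns the commanded pose from where the row before left it; what a row does not reach is not made up. A row lasts 1/10 s, in which the tool goes at most 50 mm and 8.59 degrees, less where a joint would pass 70% of its speed; a pose out of reach is approached as far as the arm can. A call is refused whole if a number of a shift passes 50 or a number of a turn 0.15, either way. A call with a gripper value outside its range is refused whole. The fingers move at their own pace and stop on an object; "grip_force" is the grip in N (left out, the last holds). Time passes only in rows, so rows that do not move let the fingers close. It gives the time, the measured TCP pose, the force, the opening and the grip force at its end, in the units of the state.
- ctrl.observe(): the state, without advancing time (a new reading comes with each control period).
- eyes.read_camera(name): name is "side" or "top" or "wrist"; returns a dict with "pixels" (480x640x3 uint8, blue, green, red), "z_map" (480x640 float32, m along the optical axis (not along the pixel's ray), 0 where there is no reading), "fx", "fy", "cx", "cy" (pixels), "k1" (the pictures are not rectified: a ray, as slopes to the right and down, at radius r is drawn at 1 + k1 r^2 times it, then the intrinsics apply), "camera_from_world" (4x4, takes a point from world to camera coordinates); the wrist camera has in their place "hand_eye" (4x4, takes a point from camera to tool coordinates, whose origin is the TCP and whose axes are the flange's). Camera axes: x right, y up, looking along -z (the intrinsics and any distortion apply to the point x, -y, -z); pixel columns grow to the right and rows downward; lengths in m; the calibration is good to about 2 mm. A picture is of the moment at which its call begins: read the wrist's pose just before it.
- ticket.finish_job(): hands the job in; it is judged then, once.
The state is a dict: "time_s": time; "joint_positions": joint angles; "joint_velocities": joint speeds; "tau": joint torques, N m; "eef_pos": TCP position; "eef_rot": TCP orientation; "force": force on the tool from outside, world axes, zero at the start; "moment": the same for the moment, N m; "gripper_width": finger opening in m; "finger_force": force on a finger pad.
Only numpy, scipy, OpenCV 4.12 (cv2) and the standard library are available. Lean on these libraries where they do the work, as an engineer would, in place of code of your own. Each camera call takes 0.05 s, during which the arm holds its last target. There are 200 camera calls.

## Working session

There is one attempt and no reset: what is moved stays moved. The work goes in short steps, Python scripts to look and compute and a tool call to move; the robot and the scene stay as the last step left them, time stands still between calls to the robot, and variables do not carry over. Pictures are saved under pics/ and viewed, at most 10 in all, crops included, and the job is handed in when it is done.

Besides the shell and the picture viewer there is one more tool, called after "Call:" by a JSON object that holds its "name" and its "arguments", one argument or row to a line. send_rows: Moves the arm, as the interface text tells. Its arguments: {"type":"object","properties":{"slide":{"type":"array","items":{"type":"array","items":{"type":"number"}}},"yaw":{"type":"array","items":{"type":"number"}},"fingers":{"type":"array","items":{"type":"number"}},"grip_force":{"type":"number"}},"required":["slide","yaw","fingers"]}

```bash
ls; mkdir -p pics; cat > h.py <<'E'
import numpy as np, cv2
from rig import ctrl, eyes, ticket
def cam(n):
    s=ctrl.observe(); c=eyes.read_camera(n)
    if n=="wrist":
        T=np.eye(4);T[:3,:3]=s["eef_rot"];T[:3,3]=s["eef_pos"]
        c["wfc"]=T@np.array(c["hand_eye"])
    else: c["wfc"]=np.linalg.inv(np.array(c["camera_from_world"]))
    return c
def slopes(c,uv):
    K=np.array([[c["fx"],0,c["cx"]],[0,c["fy"],c["cy"]],[0,0,1.]])
    return cv2.undistortPoints(np.array(uv,float).reshape(-1,1,2),K,np.array([c["k1"],0,0,0.])).reshape(-1,2)
def onplane(c,uv,z):
    s=slopes(c,uv); d=np.c_[s[:,0],-s[:,1],-np.ones(len(s))]@c["wfc"][:3,:3].T
    o=c["wfc"][:3,3]; return o+d*((z-o[2])/d[:,2])[:,None]
def cloud(c):
    v,u=np.mgrid[:480,:640]; s=slopes(c,np.c_[u.ravel(),v.ravel()]); z=c["z_map"].ravel()[:,None]
    p=np.c_[s[:,0],-s[:,1],-np.ones(len(s))]*z
    w=p@c["wfc"][:3,:3].T+c["wfc"][:3,3]; w[z[:,0]==0]=np.nan
    return w.reshape(480,640,3)
E
python3 - <<'E'
from h import *
for n in("top","side"):
    c=cam(n); cv2.imwrite(f"pics/{n}0.png",c["pixels"]); np.savez(f"{n}0.npz",**c); print(n,c["wfc"].round(3).tolist(),c["fx"],c["k1"])
s=ctrl.observe(); print(s["eef_rot"],ctrl.grip_depth,s["gripper_width"])
E
```

```text
pics
top [[-0.123, 0.968, -0.22, 0.318], [-0.992, -0.12, 0.027, 0.033], [-0.0, 0.222, 0.975, 1.345], [0.0, 0.0, 0.0, 1.0]] 473.2969767061936 -0.12120107961554823
side [[0.873, 0.234, -0.428, 0.16], [-0.488, 0.451, -0.748, -0.799], [0.018, 0.862, 0.507, 0.588], [0.0, 0.0, 0.0, 1.0]] 462.5163746216818 -0.10052970470839846
[[-8.98767413e-01  4.38424430e-01 -1.07538663e-03]
 [ 4.38425717e-01  8.98765578e-01 -1.82374080e-03]
 [ 1.66947964e-04 -2.11059596e-03 -9.99997759e-01]] 0.0187 0.08579579009473164
```

View pics/top0.png

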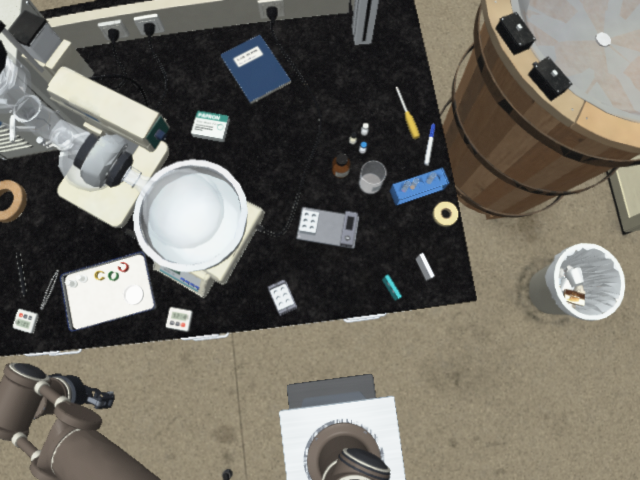

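View pics/side0.png

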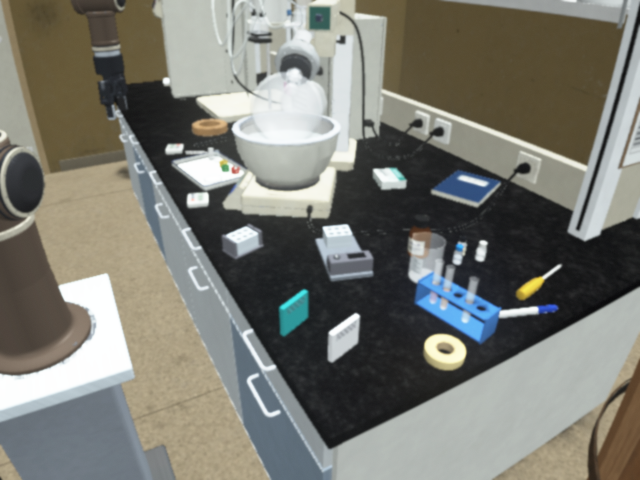

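The top view shows the deck at (327,228), with the fixed block at its left end (309,221) and the head at its right (350,230). The loose block in its cradle is at (282,297). There are two spacer candidates: the white bar at (425,266) and the turquoise bar at (392,287). The white one fits the description; I'll confirm it in a crop.

```bash
cat > m.py <<'E'
from h import *
def rect(P):
    r=cv2.minAreaRect((P[:,:2]*1000).astype(np.float32)); b=cv2.boxPoints(r)
    e=b[1]-b[0],b[2]-b[1]; e=max(e,key=np.linalg.norm)
    return np.round(r[0],1),np.round(sorted(r[1]),1),round(np.degrees(np.arctan2(e[1],e[0]))%180,1)
def blob(W,box,z0,z1,mask=None):
    u0,v0,u1,v1=box; Q=W[v0:v1,u0:u1]; ok=(Q[...,2]>z0)&(Q[...,2]<z1)
    if mask is not None: ok&=mask[v0:v1,u0:u1]
    n,l,st,_=cv2.connectedComponentsWithStats(ok.astype(np.uint8))
    if n<2: return None
    k=1+st[1:,4].argmax(); return Q[l==k]
E
python3 - <<'E'
from m import *
c=dict(np.load("top0.npz")); W=cloud(c)
for n,b,z in [("deck",(285,195,370,260),(.007,.09)),("fixedtop",(285,195,370,260),(.041,.056)),("headtop",(330,195,370,260),(.041,.056)),("cradle",(255,270,310,330),(.003,.09)),("loosetop",(255,270,310,330),(.034,.06)),("white",(408,245,445,285),(.05,.08)),("turq",(375,265,408,308),(.05,.08)),("white all",(408,245,445,285),(.006,.08)),("beaker",(350,150,390,200),(.01,.12)),("tape",(428,195,465,235),(.008,.04)),("timer",(160,300,198,335),(.006,.04))]:
    P=blob(W,b,*z)
    if P is not None: print(n,len(P),*rect(P),P[:,2].min().round(3),np.median(P[:,2]).round(3))
a=c["pixels"][190:320,260:460]; s=np.load("side0.npz")["pixels"][210:370,210:410]
cv2.imwrite("pics/crop.png",np.vstack([cv2.resize(a,(780,300),interpolation=2)[:, :],cv2.resize(s,(780,300),interpolation=2)]))
E
```

```text
deck 1870 [644.3 -41.5] [100.6 167.9] 73.2 0.007 0.016
fixedtop 409 [625.9 -98.6] [35.9 95.9] 163.0 0.041 0.047
headtop 409 [625.9 -98.6] [35.9 95.9] 163.0 0.041 0.047
cradle 555 [455.6 111.7] [55.  83.4] 17.4 0.003 0.038
loosetop 365 [457.7 111.5] [48.9 79.7] 17.5 0.034 0.04
white 123 [ 491.4 -296.7] [13.6 66.5] 18.3 0.05 0.062
turq 114 [ 446.2 -192.1] [12.2 69.3] 24.3 0.051 0.062
white all 222 [ 491.7 -296.5] [13.7 68.6] 18.0 0.007 0.054
beaker 506 [ 766.6 -182.1] [70.6 70.9] 118.4 0.01 0.06
tape 391 [ 642.9 -390.7] [70.3 70.7] 19.9 0.008 0.017
timer 460 [432.3 411. ] [56.1 66.9] 74.6 0.006 0.014
```

View pics/crop.png

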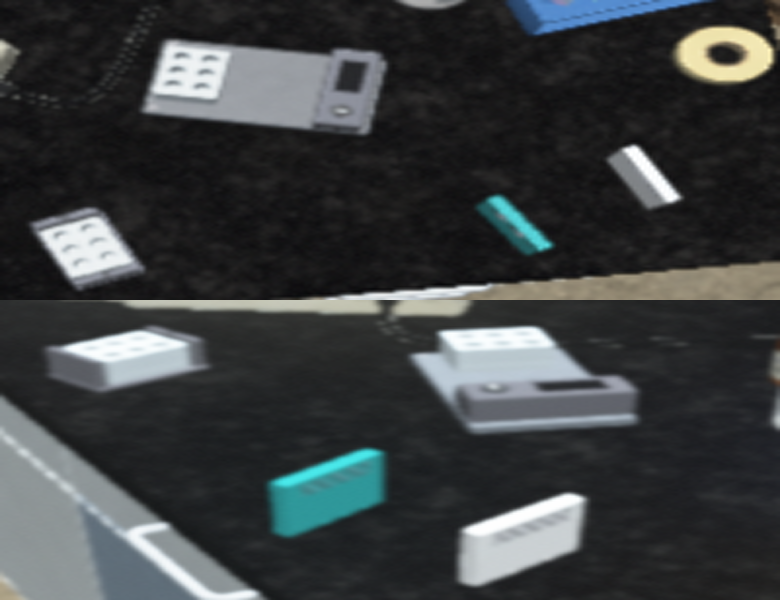

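The crop confirms it: the white bar with grip lines is upright at (425,266) and is the spacer, and the turquoise one is only a look-alike. The measured sizes agree with those given (deck 168x100 mm, spacer 68x13 mm, heights fit). I'm moving above the spacer now.

Call:
{"name": "send_rows", "arguments": {
  "slide": [
    [9,-36,-1],
    [9,-36,-1],
    [9,-36,-1],
    [9,-36,-1],
    [9,-36,-1],
    [9,-36,-1],
    [9,-36,-1],
    [9,-36,-1]
  ],
  "yaw": [-0.1,-0.1,-0.1,-0.1,-0.1,-0.1,-0.1,-0.1],
  "fingers": [1,1,1,1,1,1,1,1]
}}

```text
time_s: 0.9
eef_pos: [0.3458, 0.2721, 0.2229]
eef_rot: [[-0.308, 0.951, -0.0], [0.951, 0.308, -0.0], [-0.0, -0.001, -1.0]]
force: [0.8, -0.9, 0.2]
gripper_width: 0.0853
finger_force: 0.0
```

Call:
{"name": "send_rows", "arguments": {
  "slide": [
    [9,-36,-1],
    [9,-36,-1],
    [9,-36,-1],
    [9,-36,-1],
    [9,-36,-1],
    [9,-36,-1],
    [9,-36,-1],
    [9,-36,-1]
  ],
  "yaw": [-0.1,-0.1,-0.1,-0.1,-0.1,-0.1,-0.1,-0.1],
  "fingers": [1,1,1,1,1,1,1,1]
}}

```text
time_s: 1.7
eef_pos: [0.4178, -0.0157, 0.215]
eef_rot: [[0.468, 0.884, -0.0], [0.884, -0.468, 0.0], [0.0, -0.0, -1.0]]
force: [1.1, 0.7, -0.1]
gripper_width: 0.0854
finger_force: 0.0
```

Call:
{"name": "send_rows", "arguments": {
  "slide": [
    [9,-36,-1],
    [9,-36,-1],
    [9,-36,-1],
    [9,-36,-1],
    [9,-36,-1],
    [9,-36,-1],
    [9,-36,-1],
    [9,-36,-1]
  ],
  "yaw": [-0.1,-0.1,-0.1,-0.1,-0.1,-0.1,-0.1,-0.1],
  "fingers": [1,1,1,1,1,1,1,1]
}}

```text
time_s: 2.5
eef_pos: [0.4898, -0.3036, 0.2066]
eef_rot: [[0.96, 0.28, -0.001], [0.28, -0.96, 0.001], [-0.001, -0.001, -1.0]]
force: [0.8, 0.6, 0.3]
gripper_width: 0.0853
finger_force: 0.0
```

```bash
python3 - <<'E'
from m import *
c=cam("wrist"); cv2.imwrite("pics/w1.png",c["pixels"]); W=cloud(c); print(c["wfc"].round(3).tolist())
P=blob(W,(0,0,640,480),.058,.075)
for lo in (.058,.06,.062):
    P=blob(W,(0,0,640,480),lo,.07); print(len(P),*rect(P),np.median(P[:,2]))
E
```

```text
[[0.28, 0.912, 0.299, 0.566], [-0.96, 0.267, 0.086, -0.281], [-0.002, -0.311, 0.95, 0.349], [0.0, 0.0, 0.0, 1.0]]
1681 [ 445.8 -191.4] [11.  69.8] 23.5 0.06336540248649064
1544 [ 445.8 -191.3] [10.8 69.8] 23.5 0.06345264159944566
1415 [ 491.7 -293.5] [10.  69.7] 17.2 0.0634859693375791
```

View pics/w1.png

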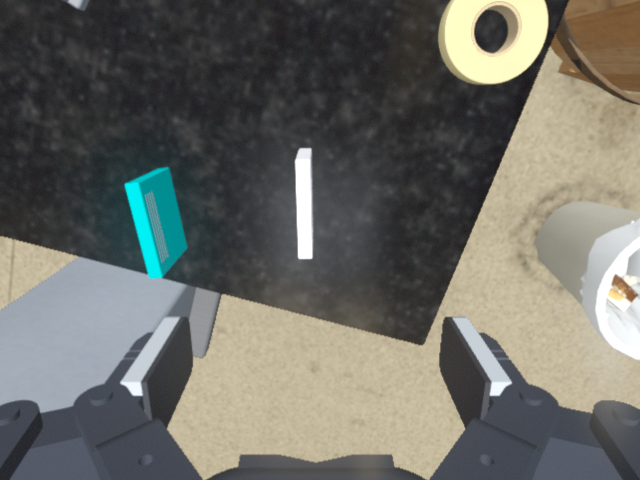

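The wrist view shows the white spacer at (304,203) and the turquoise bar at (157,223). The spacer is at (491.7, -293.5) mm, angle 17.2°, top at 63.5 mm, which agrees with the top view. I'll descend and grip it.

Call:
{"name": "send_rows", "arguments": {
  "slide": [
    [2,10,0],
    [0,0,-26],
    [0,0,-40],
    [0,0,-40],
    [0,0,-30],
    [0,0,-20],
    [0,0,-10],
    [0,0,0]
  ],
  "yaw": [0.016,0,0,0,0,0,0,0],
  "fingers": [1,0.6,0.4,0.4,0.4,0.4,0.4,0.4]
}}

```text
time_s: 3.35
eef_pos: [0.4907, -0.2904, 0.0397]
eef_rot: [[0.954, 0.3, -0.003], [0.3, -0.954, 0.003], [-0.002, -0.003, -1.0]]
force: [-0.1, 0.9, -0.5]
gripper_width: 0.0341
finger_force: 0.0
```

Call:
{"name": "send_rows", "arguments": {
  "slide": [
    [0,0,0],
    [0,0,0],
    [0,0,0],
    [0,0,0],
    [0,0,0],
    [0,0,0]
  ],
  "yaw": [0,0,0,0,0,0],
  "fingers": [0.2,0,0,0,0,0],
  "grip_force": 40
}}

```text
time_s: 3.95
eef_pos: [0.4932, -0.293, 0.0429]
eef_rot: [[0.954, 0.299, 0.002], [0.299, -0.954, -0.001], [0.002, 0.002, -1.0]]
force: [-0.1, 0.3, 6.5]
gripper_width: 0.0092
finger_force: 44.2
```

Call:
{"name": "send_rows", "arguments": {
  "slide": [
    [0,0,20],
    [0,0,40],
    [0,0,50],
    [0,0,50]
  ],
  "yaw": [0,0,0,0],
  "fingers": [0,0,0,0]
}}

```text
time_s: 4.35
eef_pos: [0.4909, -0.2917, 0.2018]
eef_rot: [[0.954, 0.299, -0.002], [0.299, -0.954, 0.001], [-0.002, -0.002, -1.0]]
force: [0.7, -0.9, -0.7]
gripper_width: 0.0092
finger_force: 43.1
```

Call:
{"name": "send_rows", "arguments": {
  "slide": [
    [20,35,0],
    [20,35,0],
    [20,35,0],
    [20,35,0],
    [20,35,0],
    [20,35,0],
    [20,35,0],
    [20,33,0]
  ],
  "yaw": [-0.074,-0.074,-0.074,-0.074,-0.074,-0.074,-0.074,-0.074],
  "fingers": [0,0,0,0,0,0,0,0]
}}

```text
time_s: 5.15
eef_pos: [0.6521, -0.0127, 0.2007]
eef_rot: [[0.958, -0.287, -0.001], [-0.287, -0.958, -0.0], [-0.001, 0.0, -1.0]]
force: [0.7, -0.9, -0.5]
gripper_width: 0.0089
finger_force: 43.2
```

```bash
cat > look.py <<'E'
import sys
from m import *
c=cam("wrist"); cv2.imwrite(f"pics/{sys.argv[1]}.png",c["pixels"]); np.savez(sys.argv[1]+".npz",**c)
print(ctrl.observe()["eef_pos"],np.array(ctrl.observe()["eef_rot"])[:2,1])
E
python3 look.py w2; python3 - <<'E'
from m import *
c=dict(np.load("w2.npz")); W=cloud(c); ok=(W[...,2]>.043)&(W[...,2]<.053)
n,l,st,_=cv2.connectedComponentsWithStats(ok.astype(np.uint8))
for k in range(1,n):
    if st[k,4]>300: print(st[k],*rect(W[l==k]),np.median(W[l==k][:,2]))
E
```

```text
[ 0.65526329 -0.00698625  0.20101589] [-0.28655087 -0.95804668]
[ 408  144   62  131 6631] [627.4 -95.4] [36.4 95.5] 163.1 0.04755010522196329
[   0  169  114  283 2549] [619.3 196.5] [ 71.9 239.7] 160.0 0.04730314204061026
[ 242  169   67   84 3866] [660.5  14.9] [45.9 60.2] 163.0 0.04742755963028339
```

View pics/w2.png

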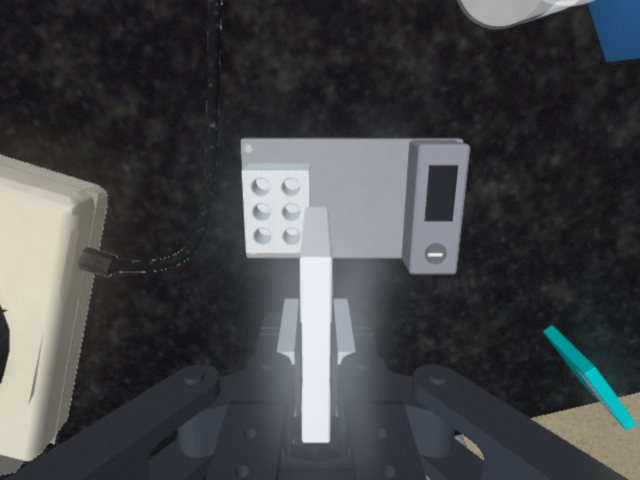

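The view shows the fixed block at (276,208), the head at (437,205), and the spacer hanging at (316,325). The pose readings wander by a few mm, so I'll let the arm settle and check once more.

Call:
{"name": "send_rows", "arguments": {
  "slide": [
    [0,0,0],
    [0,0,0],
    [0,0,0]
  ],
  "yaw": [0,0,0],
  "fingers": [0,0,0]
}}

```text
time_s: 5.5
eef_pos: [0.6512, -0.0153, 0.2008]
eef_rot: [[0.959, -0.285, -0.001], [-0.285, -0.959, -0.0], [-0.001, 0.001, -1.0]]
force: [0.4, 0.2, -0.7]
gripper_width: 0.0094
finger_force: 43.1
```

```bash
python3 look.py w3; python3 - <<'E'
from m import *
c=dict(np.load("w3.npz")); W=cloud(c); ok=(W[...,2]>.041)&(W[...,2]<.055)
n,l,st,_=cv2.connectedComponentsWithStats(ok.astype(np.uint8))
for k in range(1,n):
    if st[k,4]>300: print(st[k],*rect(W[l==k]),np.median(W[l==k][:,2]))
# held spacer: points above .12, white
m=(W[...,2]>.10)&(c["pixels"].min(2)>170); m[:, :280]=0; m[:,350:]=0
P=W[m]; print("spacer",len(P),*rect(P),np.percentile(P[:,2],[1,50,99]))
T=np.linalg.inv(c["wfc"]); 
for i in range(4): print(ctrl.observe()["eef_pos"]); cam("top")
E
```

```text
[ 0.65125528 -0.01553209  0.20098329] [-0.28544829 -0.95839396]
[477   0  60  21 367] [ 740.5 -164.2] [ 5.4 37.1] 56.7 0.047897465360906055
[625   0  15  47 360] [ 712.  -242.3] [ 2.4 29.9] 11.2 0.04469926147645603
[ 403  143   63  132 6710] [627.4 -95.3] [36.7 95.9] 162.9 0.04756208324838776
[   0  169  116  284 3677] [617.7 194.6] [ 74.6 239.6] 159.7 0.047609852808562
[ 238  169   67   84 4206] [660.2  15. ] [46.1 60.8] 163.0 0.04745222198496585
spacer 6846 [649.4 -15.6] [18.9 70.5] 169.3 [0.16380364 0.22123147 0.23752121]
[ 0.65125528 -0.01553209  0.20098329]
[ 0.65138754 -0.01556536  0.2011477 ]
[ 0.65154245 -0.01548526  0.2012917 ]
[ 0.65164131 -0.01536188  0.20135635]
```

Call:
{"name": "send_rows", "arguments": {
  "slide": [
    [0,2,-20],
    [0,0,-40],
    [0,0,-40],
    [0,0,-25],
    [0,0,-10],
    [0,0,-5],
    [0,0,0],
    [0,0,0]
  ],
  "yaw": [-0.007,0,0,0,0,0,0,0],
  "fingers": [0,0,0,0,0,0,0,0]
}}

```text
time_s: 6.55
eef_pos: [0.653, -0.0129, 0.0629]
eef_rot: [[0.957, -0.291, 0.002], [-0.291, -0.957, -0.001], [0.002, 0.0, -1.0]]
force: [-0.8, -1.7, -1.3]
gripper_width: 0.0093
finger_force: 43.0
```

Call:
{"name": "send_rows", "arguments": {
  "slide": [
    [0,0,-3],
    [0,0,-2],
    [0,0,0],
    [0,0,0]
  ],
  "yaw": [0,0,0,0],
  "fingers": [0,0,0,0]
}}

```text
time_s: 6.95
eef_pos: [0.653, -0.0129, 0.0571]
eef_rot: [[0.957, -0.291, 0.002], [-0.291, -0.957, -0.001], [0.003, 0.0, -1.0]]
force: [-0.3, -3.9, 0.0]
gripper_width: 0.0091
finger_force: 43.4
```

Call:
{"name": "send_rows", "arguments": {
  "slide": [
    [0,0,-1],
    [0,0,-1],
    [0,0,0],
    [0,0,0]
  ],
  "yaw": [0,0,0,0],
  "fingers": [0,0,0,0]
}}

```text
time_s: 7.35
eef_pos: [0.653, -0.0128, 0.0569]
eef_rot: [[0.957, -0.291, 0.002], [-0.291, -0.957, -0.001], [0.002, 0.0, -1.0]]
force: [-3.2, -3.8, 10.8]
gripper_width: 0.009
finger_force: 44.8
```

The spacer is on the deck, with 10.8 N upward on the tool. I'll release it and rise.

Call:
{"name": "send_rows", "arguments": {
  "slide": [
    [0,0,0],
    [0,0,0],
    [0,0,0],
    [0,0,0],
    [0,0,15],
    [0,0,35],
    [0,0,45],
    [0,0,45]
  ],
  "yaw": [0,0,0,0,0,0,0,0],
  "fingers": [0.15,0.3,0.4,0.4,0.4,0.4,0.6,1]
}}

```text
time_s: 8.15
eef_pos: [0.6516, -0.0121, 0.1961]
eef_rot: [[0.957, -0.291, -0.001], [-0.291, -0.957, 0.0], [-0.001, -0.0, -1.0]]
force: [-0.0, -1.2, 0.9]
gripper_width: 0.0618
finger_force: 0.0
```

Call:
{"name": "send_rows", "arguments": {
  "slide": [
    [0,0,0],
    [0,0,0],
    [0,0,0]
  ],
  "yaw": [0,0,0],
  "fingers": [1,1,1]
}}

```text
time_s: 8.45
eef_pos: [0.6511, -0.0121, 0.1937]
eef_rot: [[0.957, -0.291, -0.002], [-0.291, -0.957, 0.0], [-0.002, 0.0, -1.0]]
force: [0.1, -0.5, -0.1]
gripper_width: 0.0857
finger_force: 0.0
```

```bash
python3 look.py w4; python3 - <<'E'
from m import *
c=dict(np.load("w4.npz")); W=cloud(c)
def rep(lo,hi,mn=300):
  ok=(W[...,2]>lo)&(W[...,2]<hi)
  n,l,st,_=cv2.connectedComponentsWithStats(ok.astype(np.uint8))
  for k in range(1,n):
    if st[k,4]>mn: print(st[k],*rect(W[l==k]),np.median(W[l==k][:,2]))
rep(.041,.055); print(); rep(.074,.084)
E
```

```text
[ 0.65066291 -0.01210294  0.19272515] [-0.29098414 -0.95672772]
[492   0  57  16 325] [ 738.6 -166.5] [ 4.4 33.2] 61.3 0.04784985450382628
[ 410  142   64  135 7057] [627.4 -95.4] [36.6 96.2] 163.0 0.047559304641167366
[ 240  169   69   86 4412] [660.5  14.9] [45.8 60.4] 163.0 0.04743323255497747
[   0  172  116  240 3467] [638.3 182.9] [ 68.9 195.7] 162.7 0.04747910981997089
[190 416  50  33 489] [493.8 125.2] [ 8.5 50.4] 107.5 0.0432447391642633

[ 309  172   16  108 1714] [651. -12.] [ 9.8 70. ] 163.5 0.07748759394212448
```

The spacer stands along the fixed block (y = -28.5 mm, x = -1.2 mm, angle 0.5°), so step 1 is met. Next is the loose block.

Call:
{"name": "send_rows", "arguments": {
  "slide": [
    [-24,15,0],
    [-24,15,0],
    [-24,16,0],
    [-24,16,0],
    [-24,16,0],
    [-24,16,0],
    [-24,15,0],
    [-24,15,0]
  ],
  "yaw": [0.075,0.075,0.075,0.075,0.075,0.075,0.075,0.075],
  "fingers": [1,1,1,1,1,1,1,1]
}}

```text
time_s: 9.3
eef_pos: [0.4575, 0.1121, 0.1924]
eef_rot: [[0.953, 0.303, -0.004], [0.303, -0.953, -0.0], [-0.004, -0.001, -1.0]]
force: [-0.2, 0.1, -0.7]
gripper_width: 0.0855
finger_force: 0.0
```

Call:
{"name": "send_rows", "arguments": {
  "slide": [
    [0,0,0],
    [0,0,0],
    [0,0,0]
  ],
  "yaw": [0,0,0],
  "fingers": [1,1,1]
}}

```text
time_s: 9.6
eef_pos: [0.4604, 0.1114, 0.1938]
eef_rot: [[0.954, 0.299, -0.0], [0.299, -0.954, -0.0], [-0.001, 0.0, -1.0]]
force: [1.1, -1.1, 0.2]
gripper_width: 0.0855
finger_force: 0.0
```

```bash
cat > rep.py <<'E'
import sys
from m import *
def rep(f,lo,hi,mn=300):
  W=cloud(dict(np.load(f+".npz"))); ok=(W[...,2]>lo)&(W[...,2]<hi)
  n,l,st,_=cv2.connectedComponentsWithStats(ok.astype(np.uint8))
  for k in range(1,n):
    if st[k,4]>mn: print(st[k],*rect(W[l==k]),np.median(W[l==k][:,2]))
E
python3 look.py w5; python3 - <<'E'
from rep import *
rep("w5",.034,.042); print(); rep("w5",.003,.06); print(); rep("w5",.0415,.05,50)
E
```

```text
[0.46063876 0.11132942 0.19393255] [ 0.29917437 -0.95419844]
[ 95   0  75  61 439] [537.3 257.4] [ 6.2 61. ] 140.3 0.03763174910210665
[537   0  35  40 340] [625.4   6.3] [ 7.1 31.6] 56.5 0.03803215344707053
[ 11  21  42  47 370] [511.  318.1] [ 1.9 42.2] 145.1 0.038042914960895874
[ 277  172   68   91 4442] [455.3 114.5] [49.7 64.9] 17.2 0.03936738987648916

[   0    0  187   81 6039] [522.8 288.8] [ 32.9 134.6] 116.7 0.03834108059544289
[  466     0   174   145 12345] [630.6 -33. ] [ 68.  166.3] 73.1 0.013496771412701114
[ 274  150   74  121 8225] [457.9 115.2] [54. 83.] 16.9 0.039213552526262296

[ 91   0  72  57 433] [538.4 257. ] [ 3.7 54.5] 142.0 0.045516336874815266
[546   0  43  39 628] [623.8   5.5] [20.6 22.1] 105.6 0.046856426579879956
[  0  17  50  43 469] [515.9 319.5] [10.  40.6] 143.5 0.04567233922780933
[631 103   9  21 106] [588.  -67.7] [ 5.6 13. ] 30.2 0.044032507120022296
[274 158  74  13 814] [492.9 125.9] [ 8.  49.7] 106.5 0.0432716708663822
[276 260  69  11 671] [422.2 104.3] [ 8.3 49.7] 107.0 0.04332927659532848
```

View pics/w5.png

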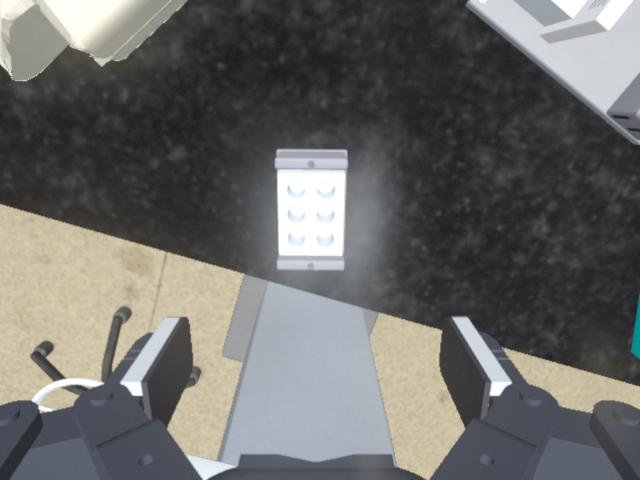

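The view shows the block in its cradle at (311,211), cheeks at (311,158) and (310,265). Midway between the cheeks gives the centre (457.5, 115.1), angle 17°. I'll grip across the long faces.

Call:
{"name": "send_rows", "arguments": {
  "slide": [
    [-2,3,-10],
    [0,0,-35],
    [0,0,-40],
    [0,0,-40],
    [0,0,-30],
    [0,0,-20],
    [0,0,-8],
    [0,0,-2]
  ],
  "yaw": [-0.007,0,0,0,0,0,0,0],
  "fingers": [1,1,1,1,1,1,1,1]
}}

```text
time_s: 10.45
eef_pos: [0.4571, 0.1144, 0.0079]
eef_rot: [[0.956, 0.293, -0.003], [0.293, -0.956, -0.0], [-0.003, -0.0, -1.0]]
force: [0.3, 0.5, -0.5]
gripper_width: 0.0856
finger_force: 0.0
```

Call:
{"name": "send_rows", "arguments": {
  "slide": [
    [0,0,0],
    [0,0,0],
    [0,0,0],
    [0,0,0],
    [0,0,0],
    [0,0,0]
  ],
  "yaw": [0,0,0,0,0,0],
  "fingers": [0.7,0.4,0.4,0.4,0.4,0.4],
  "grip_force": 50
}}

```text
time_s: 11.05
eef_pos: [0.4596, 0.115, 0.0107]
eef_rot: [[0.956, 0.293, 0.003], [0.293, -0.956, 0.0], [0.003, 0.001, -1.0]]
force: [-1.6, 0.6, 6.2]
gripper_width: 0.0454
finger_force: 53.3
```

Call:
{"name": "send_rows", "arguments": {
  "slide": [
    [0,0,15],
    [0,0,30],
    [0,0,25],
    [3,-25,0],
    [3,-25,0],
    [3,-25,0],
    [3,-25,0],
    [0,-5,0]
  ],
  "yaw": [0,0,0,-0.14,-0.14,-0.14,-0.14,-0.034],
  "fingers": [0.4,0.4,0.4,0.4,0.4,0.4,0.4,0.4]
}}

```text
time_s: 11.85
eef_pos: [0.4698, 0.0079, 0.0791]
eef_rot: [[0.955, -0.296, -0.0], [-0.296, -0.955, -0.001], [-0.0, 0.001, -1.0]]
force: [-0.1, 0.1, -1.9]
gripper_width: 0.0452
finger_force: 54.9
```

Call:
{"name": "send_rows", "arguments": {
  "slide": [
    [0,0,-30],
    [0,0,-25],
    [0,0,-12],
    [0,0,-5],
    [0,0,0],
    [0,0,-2],
    [0,0,-2],
    [0,0,0]
  ],
  "yaw": [0,0,0,0,0,0,0,0],
  "fingers": [0.4,0.4,0.4,0.4,0.4,0.4,0.4,0.4]
}}

```text
time_s: 12.65
eef_pos: [0.4713, 0.0098, 0.0047]
eef_rot: [[0.957, -0.292, 0.002], [-0.292, -0.957, -0.0], [0.002, -0.001, -1.0]]
force: [-0.8, 1.4, 3.3]
gripper_width: 0.0448
finger_force: 55.5
```

The force rose from -1.9 to +3.3 N, so the block is on the bench. I'll release it, rise, and turn 90° for an end grasp.

Call:
{"name": "send_rows", "arguments": {
  "slide": [
    [0,0,-1],
    [0,0,0],
    [0,0,0],
    [0,0,0],
    [0,0,15],
    [0,0,35],
    [0,0,45],
    [0,0,45]
  ],
  "yaw": [0,0,0,0,0,0,0.13,0.149],
  "fingers": [0.45,0.65,1,1,1,1,1,1]
}}

```text
time_s: 13.45
eef_pos: [0.4692, 0.0098, 0.1431]
eef_rot: [[1.0, -0.012, -0.002], [-0.012, -1.0, 0.0], [-0.002, -0.0, -1.0]]
force: [1.0, 0.1, -0.4]
gripper_width: 0.0852
finger_force: 0.0
```

Call:
{"name": "send_rows", "arguments": {
  "slide": [
    [0,0,45],
    [0,0,5],
    [0,0,0],
    [0,0,0],
    [0,0,0],
    [0,0,0],
    [0,0,0],
    [0,0,0]
  ],
  "yaw": [0.149,0.149,0.149,0.149,0.149,0.149,0.149,0.149],
  "fingers": [1,1,1,1,1,1,1,1]
}}

```text
time_s: 14.25
eef_pos: [0.4698, 0.0097, 0.192]
eef_rot: [[0.38, 0.925, -0.0], [0.925, -0.38, 0.0], [-0.0, -0.0, -1.0]]
force: [0.0, 0.4, 0.8]
gripper_width: 0.0852
finger_force: 0.0
```

Call:
{"name": "send_rows", "arguments": {
  "slide": [
    [0,0,0],
    [0,0,0],
    [0,0,0],
    [0,0,0]
  ],
  "yaw": [0.1,0,0,0],
  "fingers": [1,1,1,1]
}}

```text
time_s: 14.65
eef_pos: [0.47, 0.0097, 0.1922]
eef_rot: [[0.293, 0.956, -0.0], [0.956, -0.293, -0.0], [-0.0, -0.0, -1.0]]
force: [-0.1, -1.0, 0.2]
gripper_width: 0.0852
finger_force: 0.0
```

```bash
python3 look.py w6; python3 - <<'E'
from rep import *
rep("w6",.028,.038)
E
```

```text
[0.46999215 0.00973275 0.19222943] [ 0.95618438 -0.29276516]
[519  91  30  85 638] [629.8  18. ] [ 7.9 56.3] 65.1 0.03312394514168082
[ 273  178   86   64 4099] [469.8  10.7] [46.4 60.2] 162.8 0.03333228304572622
[486 257 137  48 848] [625.1 -79. ] [ 32.3 100.1] 3.4 0.03299510008280371
[323 406  71  50 623] [ 445.1 -186.1] [ 9.9 69.7] 16.4 0.033221850212963644
```

Call:
{"name": "send_rows", "arguments": {
  "slide": [
    [0,1,-10],
    [0,0,-35],
    [0,0,-40],
    [0,0,-40],
    [0,0,-30],
    [0,0,-20],
    [0,0,-10],
    [0,0,-2]
  ],
  "yaw": [-0.003,0,0,0,0,0,0,0],
  "fingers": [1,1,1,1,1,1,1,1]
}}

```text
time_s: 15.5
eef_pos: [0.4687, 0.0109, 0.0038]
eef_rot: [[0.295, 0.956, -0.003], [0.956, -0.295, 0.0], [-0.001, -0.003, -1.0]]
force: [-0.5, -0.3, 0.7]
gripper_width: 0.0856
finger_force: 0.0
```

Call:
{"name": "send_rows", "arguments": {
  "slide": [
    [0,0,0],
    [0,0,0],
    [0,0,0],
    [0,0,0],
    [0,0,0],
    [0,0,0]
  ],
  "yaw": [0,0,0,0,0,0],
  "fingers": [0.8,0.6,0.6,0.6,0.6,0.6],
  "grip_force": 50
}}

```text
time_s: 16.1
eef_pos: [0.4716, 0.0106, 0.0066]
eef_rot: [[0.295, 0.956, 0.003], [0.956, -0.295, -0.0], [0.001, 0.003, -1.0]]
force: [-0.4, -0.5, 7.1]
gripper_width: 0.059
finger_force: 56.7
```

Call:
{"name": "send_rows", "arguments": {
  "slide": [
    [0,0,20],
    [0,0,40],
    [0,0,40],
    [34,-11,0],
    [35,-11,0],
    [35,-11,0],
    [35,-11,0],
    [33,-10,0]
  ],
  "yaw": [0,0,0,0.003,0,0,0,0],
  "fingers": [0.6,0.6,0.6,0.6,0.6,0.6,0.6,0.6]
}}

```text
time_s: 16.9
eef_pos: [0.6425, -0.0437, 0.1045]
eef_rot: [[0.292, 0.956, -0.001], [0.956, -0.292, 0.0], [-0.0, -0.001, -1.0]]
force: [0.7, -0.2, -2.1]
gripper_width: 0.0591
finger_force: 55.7
```

Call:
{"name": "send_rows", "arguments": {
  "slide": [
    [0,0,0],
    [0,0,0],
    [0,0,0],
    [0,0,0]
  ],
  "yaw": [0,0,0,0],
  "fingers": [0.6,0.6,0.6,0.6]
}}

```text
time_s: 17.3
eef_pos: [0.6403, -0.0427, 0.1046]
eef_rot: [[0.291, 0.957, -0.002], [0.957, -0.291, 0.0], [-0.0, -0.002, -1.0]]
force: [-0.1, 0.4, -3.2]
gripper_width: 0.059
finger_force: 55.9
```

```bash
python3 look.py w7; python3 - <<'E'
from rep import *
rep("w7",.041,.055); print(); rep("w7",.07,.084); print(); rep("w7",.12,.15)
E
```

```text
[ 0.64063113 -0.04278631  0.10494172] [ 0.95662479 -0.29131889]
[  244    87   152   109 11076] [658.9  14.4] [46.7 69.4] 163.3 0.04737896650744135
[629 247  11  51 361] [794.1 -96.1] [ 5.4 27.8] 83.9 0.04389788371853523
[ 558  364   82   32 1299] [ 771.2 -150.6] [ 9.3 43.2] 172.1 0.04800739925600089

[ 234  202  172   29 4628] [650.9 -12.2] [11.1 70.2] 163.1 0.07722224910812436
[595 399  45  33 930] [ 762.5 -146.8] [ 5.6 22.1] 4.9 0.07633010123514557

[  157   283   321   143 31008] [639.9 -42.9] [47.8 86.9] 162.7 0.1311362014787647
```

View pics/w7.png

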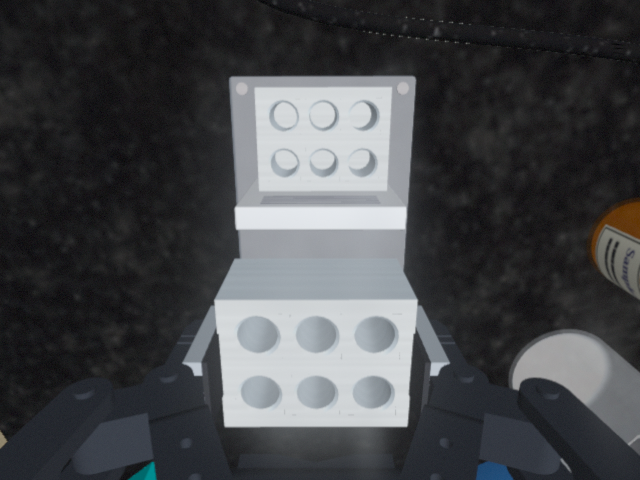

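The view shows the held block at (316,345), the spacer at (320,215), and the fixed block at (322,139). The block is 2 mm off in x and about 5 mm short of the spacer, so I'll correct x and lower it.

Call:
{"name": "send_rows", "arguments": {
  "slide": [
    [2,-1,-20],
    [0,0,-30],
    [0,0,-18],
    [0,0,-8],
    [0,0,-4],
    [0,0,0],
    [0,0,0],
    [0,0,0]
  ],
  "yaw": [0,0,0,0,0,0,0,0],
  "fingers": [0.6,0.6,0.6,0.6,0.6,0.6,0.6,0.6]
}}

```text
time_s: 18.15
eef_pos: [0.6452, -0.0444, 0.0266]
eef_rot: [[0.292, 0.957, 0.002], [0.957, -0.292, -0.0], [0.0, 0.002, -1.0]]
force: [0.4, -0.7, -2.4]
gripper_width: 0.0594
finger_force: 55.7
```

Call:
{"name": "send_rows", "arguments": {
  "slide": [
    [0,0,-2],
    [0,0,-1],
    [0,0,0],
    [0,0,0]
  ],
  "yaw": [0,0,0,0],
  "fingers": [0.6,0.6,0.6,0.6]
}}

```text
time_s: 18.55
eef_pos: [0.6439, -0.0443, 0.0222]
eef_rot: [[0.292, 0.957, -0.0], [0.957, -0.292, 0.0], [-0.0, -0.0, -1.0]]
force: [0.7, 0.3, -1.8]
gripper_width: 0.0591
finger_force: 55.7
```

Call:
{"name": "send_rows", "arguments": {
  "slide": [
    [0,0,-1],
    [0,0,0],
    [0,0,-0.5],
    [0,0,0],
    [0,0,0]
  ],
  "yaw": [0,0,0,0,0],
  "fingers": [0.6,0.6,0.6,0.6,0.6]
}}

```text
time_s: 19.05
eef_pos: [0.644, -0.0443, 0.0207]
eef_rot: [[0.292, 0.957, -0.0], [0.957, -0.292, 0.0], [0.0, -0.0, -1.0]]
force: [0.2, -0.4, -2.8]
gripper_width: 0.0589
finger_force: 55.8
```

Call:
{"name": "send_rows", "arguments": {
  "slide": [
    [0,0,-0.5],
    [0,0,0],
    [0,0,-0.5],
    [0,0,0],
    [0,0,0]
  ],
  "yaw": [0,0,0,0,0],
  "fingers": [0.6,0.6,0.6,0.6,0.6]
}}

```text
time_s: 19.55
eef_pos: [0.644, -0.0443, 0.0207]
eef_rot: [[0.292, 0.957, -0.0], [0.957, -0.292, 0.0], [-0.0, -0.0, -1.0]]
force: [-4.1, 0.9, 5.7]
gripper_width: 0.0589
finger_force: 56.6
```

The block is on the deck (5.7 N upward). Now I'll push it along the fixed block's +y.

Call:
{"name": "send_rows", "arguments": {
  "slide": [
    [0.3,1,0],
    [0.3,1,0],
    [0.3,1,0],
    [0.3,1,0],
    [0.3,0.8,0],
    [0,0,0]
  ],
  "yaw": [0,0,0,0,0,0],
  "fingers": [0.6,0.6,0.6,0.6,0.6,0.6]
}}

```text
time_s: 20.15
eef_pos: [0.6465, -0.0404, 0.0207]
eef_rot: [[0.291, 0.957, 0.002], [0.957, -0.291, -0.001], [-0.001, 0.002, -1.0]]
force: [-1.9, -4.5, 5.9]
gripper_width: 0.0587
finger_force: 56.8
```

Call:
{"name": "send_rows", "arguments": {
  "slide": [
    [0.3,1,0],
    [0,0,0],
    [0,0,0]
  ],
  "yaw": [0,0,0],
  "fingers": [0.6,0.6,0.6]
}}

```text
time_s: 20.45
eef_pos: [0.6468, -0.0397, 0.0207]
eef_rot: [[0.291, 0.957, 0.002], [0.957, -0.291, -0.002], [-0.001, 0.002, -1.0]]
force: [-1.8, -4.8, 6.0]
gripper_width: 0.0591
finger_force: 56.8
```

Call:
{"name": "send_rows", "arguments": {
  "slide": [
    [0.3,1,0],
    [0,0,0],
    [0.3,1,0],
    [0,0,0],
    [0,0,0]
  ],
  "yaw": [0,0,0,0,0],
  "fingers": [0.6,0.6,0.6,0.6,0.6]
}}

```text
time_s: 20.95
eef_pos: [0.6468, -0.0397, 0.0207]
eef_rot: [[0.29, 0.957, 0.001], [0.957, -0.29, -0.005], [-0.004, 0.002, -1.0]]
force: [-2.9, -9.1, 5.4]
gripper_width: 0.0588
finger_force: 56.9
```

Contact is made and the position is now held. I'll press firmer, then check x alignment.

Call:
{"name": "send_rows", "arguments": {
  "slide": [
    [0.3,1,0],
    [0.3,1,0],
    [0.3,1,0],
    [0,0,0],
    [0,0,0],
    [0,0,0]
  ],
  "yaw": [0,0,0,0,0,0],
  "fingers": [0.6,0.6,0.6,0.6,0.6,0.6]
}}

```text
time_s: 21.55
eef_pos: [0.6469, -0.0397, 0.0207]
eef_rot: [[0.289, 0.957, -0.001], [0.957, -0.289, -0.009], [-0.009, 0.001, -1.0]]
force: [-5.6, -17.3, 7.5]
gripper_width: 0.059
finger_force: 57.1
```

```bash
python3 look.py w8; python3 - <<'E'
from rep import *
rep("w8",.043,.053); print(); rep("w8",.07,.084)
E
```

```text
[ 0.64685616 -0.03966512  0.02070219] [ 0.95727683 -0.28917003]
[  177   102   252   178 30872] [658.9  14.4] [46.9 69.8] 163.4 0.047356297379546615
[  216   360   201    67 10890] [643.8 -48.5] [30.2 60.3] 163.5 0.047352065627361856

[  144   305   312    55 16025] [651.3 -11.9] [11.6 70.3] 163.3 0.07709891619698774
[  36  370  168  110 8987] [604.4 -24.9] [27.5 36.7] 161.9 0.0789302370902793
[ 428  370  169  110 9045] [689.5 -51. ] [27.9 37.3] 163.5 0.07894399129829291
```

View pics/w8.png

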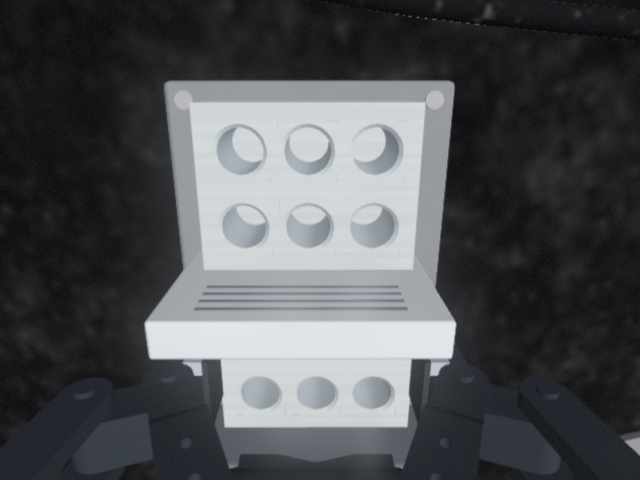

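```bash
python3 - <<'E'
from m import *
W=cloud(dict(np.load("w8.npz"))).reshape(-1,3)
a=np.radians(163.0-180); ex=np.array([np.cos(a),np.sin(a)]); ey=np.array([-ex[1],ex[0]])
d=W[:,:2]*1000-[660.4,15]; x=d@ex; y=d@ey; z=W[:,2]*1000
t=(abs(z-47.4)<1.2)&(abs(x)<45)
for n,lo,hi in(("fixed",-15,30),("loose",-85,-56)):
    k=t&(y>lo)&(y<hi); print(n,np.percentile(x[k],[.5,99.5]),np.percentile(y[k],[.3,99.7]),k.sum()); 
    P=(np.c_[x,y][k]).astype(np.float32); print(cv2.minAreaRect(P))
k=(abs(z-77.3)<1.2)&(abs(x)<42)&(abs(y+28)<15); print("sp",cv2.minAreaRect(np.c_[x,y][k].astype(np.float32)))
E
```

```text
fixed [-29.4871569   30.07841628] [-14.79790725  22.25226166] 20611
((0.24790000915527344, 3.7025060653686523), (60.436832427978516, 37.50914001464844), 0.15533824265003204)
loose [-26.90523091  32.47271259] [-79.74203705 -56.04856359] 8347
((2.755157470703125, -68.23758697509766), (24.467187881469727, 60.2714729309082), 89.99807739257812)
sp ((1.8665008544921875, -32.775115966796875), (80.22176361083984, 20.446182250976562), 0.0011031444882974029)
```

The loose block is at x' = +2.5, y' = -56.4 mm, faces parallel, and pressed with 18 N, so step 2 is met. I'll unload the press almost fully, then open.

Call:
{"name": "send_rows", "arguments": {
  "slide": [
    [-0.3,-1,0],
    [-0.3,-1,0],
    [-0.3,-1,0],
    [-0.3,-1,0],
    [-0.3,-0.8,0.5],
    [0,0,0.5],
    [0,0,0],
    [0,0,0]
  ],
  "yaw": [0,0,0,0,0,0,0,0],
  "fingers": [0.6,0.6,0.6,0.6,0.6,0.6,0.6,0.6],
  "grip_force": 20
}}

```text
time_s: 22.4
eef_pos: [0.6468, -0.0397, 0.0207]
eef_rot: [[0.291, 0.957, 0.002], [0.957, -0.291, -0.002], [-0.001, 0.003, -1.0]]
force: [0.7, -6.9, 0.9]
gripper_width: 0.0589
finger_force: 56.2
```

Call:
{"name": "send_rows", "arguments": {
  "slide": [
    [-0.3,-1,0],
    [0,0,0],
    [0,0,0],
    [0,0,0],
    [0,0,0],
    [0,0,0],
    [0,0,0]
  ],
  "yaw": [0,0,0,0,0,0,0],
  "fingers": [0.6,0.65,0.72,0.8,0.9,1,1]
}}

```text
time_s: 23.1
eef_pos: [0.6453, -0.0388, 0.0206]
eef_rot: [[0.292, 0.957, -0.001], [0.957, -0.292, 0.0], [0.0, -0.001, -1.0]]
force: [0.2, 0.2, -0.2]
gripper_width: 0.0857
finger_force: 0.0
```

Call:
{"name": "send_rows", "arguments": {
  "slide": [
    [0,0,5],
    [0,0,20],
    [0,0,40],
    [0,0,50],
    [0,0,50],
    [0,0,0],
    [0,0,0],
    [0,0,0]
  ],
  "yaw": [0,0,0,0,0,0,0,0],
  "fingers": [1,1,1,1,1,1,1,1]
}}

```text
time_s: 23.9
eef_pos: [0.6443, -0.0391, 0.1846]
eef_rot: [[0.292, 0.956, -0.003], [0.956, -0.292, 0.0], [-0.0, -0.003, -1.0]]
force: [-0.6, -0.5, -0.3]
gripper_width: 0.0852
finger_force: 0.0
```

```bash
cat > chk.py <<'E'
import sys
from m import *
W=cloud(dict(np.load(sys.argv[1]+".npz"))).reshape(-1,3)
a=np.radians(163.0-180); ex=np.array([np.cos(a),np.sin(a)]); ey=np.array([-ex[1],ex[0]])
d=W[:,:2]*1000-[660.4,15]; x=d@ex; y=d@ey; z=W[:,2]*1000
for n,lo,hi,zz in(("fixed",-22,30,47.4),("loose",-85,-34,47.4),("spacer",-42,-14,77.3)):
    k=(abs(z-zz)<1.5)&(abs(x)<42)&(y>lo)&(y<hi)
    if k.sum()<50: continue
    P=np.c_[x,y][k].astype(np.float32); print(n,k.sum(),cv2.minAreaRect(P),np.percentile(P,[.3,99.7],axis=0).round(1).tolist())
E
python3 look.py w9; python3 chk.py w9
```

```text
[ 0.64385068 -0.03904997  0.18369133] [ 0.9564909  -0.29173499]
fixed 4829 ((0.07739448547363281, 0.05555152893066406), (60.18715286254883, 44.03288269042969), 0.07434974610805511) [[-29.8, -21.9], [30.0, 22.1]]
loose 3343 ((1.991922378540039, -60.437828063964844), (60.19611740112305, 39.63226318359375), 0.24486249685287476) [[-28.0, -79.9], [31.8, -40.8]]
spacer 1965 ((-1.3179244995117188, -28.61019515991211), (69.70728302001953, 10.35759162902832), 0.16337203979492188) [[-35.9, -33.7], [33.4, -23.5]]
```

The block stayed put (x' = 2, about -56.5 in y', rotation 0.2°) and the spacer is at y' = -28.6. I'll turn to grip the spacer, biased slightly toward the fixed block.

Call:
{"name": "send_rows", "arguments": {
  "slide": [
    [1,4,0],
    [1,4,0],
    [1,4,0],
    [1,4,0],
    [1,4,0],
    [1,4,0],
    [1,4,0],
    [0,0,0]
  ],
  "yaw": [-0.14,-0.14,-0.14,-0.14,-0.14,-0.14,-0.14,-0.14],
  "fingers": [1,1,1,0.8,0.6,0.5,0.4,0.4],
  "grip_force": 25
}}

```text
time_s: 24.75
eef_pos: [0.6509, -0.0106, 0.1828]
eef_rot: [[0.989, 0.149, -0.005], [0.149, -0.989, 0.001], [-0.005, -0.001, -1.0]]
force: [-0.3, 0.1, -0.8]
gripper_width: 0.0339
finger_force: 0.0
```

Call:
{"name": "send_rows", "arguments": {
  "slide": [
    [0,0,0],
    [0,0,-30],
    [0,0,-20],
    [0,0,-20],
    [0,0,0],
    [0,0,0],
    [0,0,0],
    [0,0,0]
  ],
  "yaw": [-0.14,-0.14,-0.14,-0.031,0,0,0,0],
  "fingers": [0.4,0.4,0.4,0.4,0.4,0.4,0.4,0.4]
}}

```text
time_s: 25.55
eef_pos: [0.6535, -0.0113, 0.1171]
eef_rot: [[0.957, -0.292, 0.002], [-0.292, -0.957, -0.0], [0.002, -0.0, -1.0]]
force: [0.8, 0.3, 0.2]
gripper_width: 0.034
finger_force: 0.0
```

```bash
python3 look.py w10; python3 chk.py w10; python3 -c "
from h import *
s=ctrl.observe();p=np.array(s['eef_pos'])*1000;a=np.radians(-17);e=np.array([[np.cos(a),np.sin(a)],[-np.sin(a),np.cos(a)]]);print(e@(p[:2]-[660.4,15]),p,np.degrees(np.arctan2(s['eef_rot'][1][1],s['eef_rot'][0][1])))"
```

```text
[ 0.65351607 -0.01133205  0.11714541] [-0.29160866 -0.95653758]
fixed 6455 ((0.06600761413574219, 0.5213146209716797), (44.57338333129883, 60.82305908203125), 89.93966674804688) [[-29.8, -21.7], [30.2, 22.5]]
loose 6673 ((1.774179458618164, -57.14685821533203), (60.780364990234375, 45.206275939941406), 0.47082701325416565) [[-28.1, -79.4], [32.0, -34.5]]
spacer 2977 ((-1.15869140625, -28.544214248657227), (70.59790802001953, 9.99812126159668), 0.06379880756139755) [[-35.8, -33.5], [33.8, -23.6]]
[  1.11561283 -27.19413193] [653.51607114 -11.33205132 117.14540924] -106.95429112491576
```

Call:
{"name": "send_rows", "arguments": {
  "slide": [
    [0,-0.5,-15],
    [0,0,-22],
    [0,0,-15],
    [0,0,-8],
    [0,0,-2],
    [0,0,0],
    [0,0,0],
    [0,0,0]
  ],
  "yaw": [0,0,0,0,0,0,0,0],
  "fingers": [0.4,0.4,0.4,0.4,0.4,0.4,0.4,0.4]
}}

```text
time_s: 26.4
eef_pos: [0.6535, -0.0118, 0.0549]
eef_rot: [[0.956, -0.292, 0.002], [-0.292, -0.956, -0.0], [0.002, -0.0, -1.0]]
force: [-0.1, 0.0, -0.3]
gripper_width: 0.0343
finger_force: 0.0
```

```bash
python3 -c "
from h import *
s=ctrl.observe();p=np.array(s['eef_pos'])*1000;a=np.radians(-17);e=np.array([[np.cos(a),np.sin(a)],[-np.sin(a),np.cos(a)]]);print(e@(p[:2]-[660.4,15]),p,np.degrees(np.arctan2(s['eef_rot'][1][1],s['eef_rot'][0][1])))"
```

```text
[  1.2118097  -27.68832336] [653.46357708 -11.83277418  54.86662572] -106.96932949462669
```

Call:
{"name": "send_rows", "arguments": {
  "slide": [
    [0,0,0],
    [0,0,0],
    [0,0,0],
    [0,0,0],
    [0,0,0],
    [0,0,0],
    [0,0,0]
  ],
  "yaw": [0,0,0,0,0,0,0],
  "fingers": [0.3,0.2,0.15,0.1,0.05,0,0],
  "grip_force": 25
}}

```text
time_s: 27.1
eef_pos: [0.6524, -0.0126, 0.0542]
eef_rot: [[0.957, -0.291, -0.0], [-0.291, -0.957, -0.001], [0.0, 0.001, -1.0]]
force: [-2.4, -5.1, 4.0]
gripper_width: 0.0094
finger_force: 26.4
```

The reaction of -5.6 N in y' shows the spacer bears on the fixed block, not the loose one. I'll lift straight up.

Call:
{"name": "send_rows", "arguments": {
  "slide": [
    [0,-0.5,3],
    [0,0,8],
    [0,0,12],
    [0,0,15],
    [0,0,15],
    [0,0,25],
    [0,0,30],
    [0,0,20]
  ],
  "yaw": [0,0,0,0,0,0,0,0],
  "fingers": [0,0,0,0,0,0,0,0]
}}

```text
time_s: 27.9
eef_pos: [0.6547, -0.0113, 0.1866]
eef_rot: [[0.956, -0.292, 0.007], [-0.292, -0.956, 0.001], [0.006, -0.003, -1.0]]
force: [0.2, -0.0, -0.4]
gripper_width: 0.0097
finger_force: 25.6
```

Call:
{"name": "send_rows", "arguments": {
  "slide": [
    [0,0,0],
    [0,0,0]
  ],
  "yaw": [0,0],
  "fingers": [0,0],
  "grip_force": 40
}}

```text
time_s: 28.1
eef_pos: [0.6534, -0.0117, 0.1834]
eef_rot: [[0.956, -0.292, 0.003], [-0.292, -0.956, 0.001], [0.003, -0.002, -1.0]]
force: [-1.0, 0.3, -0.8]
gripper_width: 0.0092
finger_force: 45.3
```

```bash
python3 look.py w11; python3 chk.py w11
```

```text
[ 0.65221967 -0.01171839  0.18171335] [-0.29179811 -0.95647971]
fixed 3728 ((0.1842365264892578, 0.5406761169433594), (44.610870361328125, 60.41415023803711), 89.74534606933594) [[-29.8, -21.8], [30.1, 22.5]]
loose 4127 ((1.61602783203125, -57.17298889160156), (60.426856994628906, 45.832489013671875), 0.1418159157037735) [[-28.2, -79.9], [31.7, -34.2]]
```

View pics/w11.png

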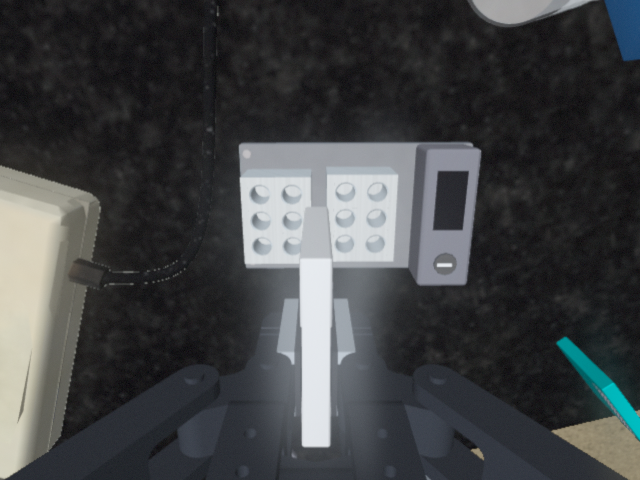

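The spacer is out, and the loose block stands at about -57 mm relative to the fixed centre (gap about 10.5 mm) and parallel. Fixed block at (277,218), loose block at (362,215). I'll carry the spacer to free bench.

Call:
{"name": "send_rows", "arguments": {
  "slide": [
    [-25,2,0],
    [-35,4,0],
    [-35,4,0],
    [-35,4,0],
    [-32,3,0],
    [0,0,-40],
    [0,0,-40],
    [0,0,-30]
  ],
  "yaw": [0,0,0,0,0,0,0,0],
  "fingers": [0,0,0,0,0,0,0,0]
}}

```text
time_s: 28.95
eef_pos: [0.4877, 0.0052, 0.0688]
eef_rot: [[0.956, -0.292, -0.004], [-0.292, -0.956, 0.001], [-0.004, 0.0, -1.0]]
force: [-1.1, 0.5, -0.9]
gripper_width: 0.009
finger_force: 45.4
```

Call:
{"name": "send_rows", "arguments": {
  "slide": [
    [0,0,-15],
    [0,0,-8],
    [0,0,0],
    [0,0,-2],
    [0,0,-2],
    [0,0,0],
    [0,0,0]
  ],
  "yaw": [0,0,0,0,0,0,0],
  "fingers": [0,0,0,0,0,0,0]
}}

```text
time_s: 29.65
eef_pos: [0.4911, 0.0047, 0.0454]
eef_rot: [[0.956, -0.292, 0.001], [-0.292, -0.956, -0.0], [0.001, -0.0, -1.0]]
force: [-0.1, 0.7, -0.7]
gripper_width: 0.0088
finger_force: 45.3
```

Call:
{"name": "send_rows", "arguments": {
  "slide": [
    [0,0,-2],
    [0,0,-1],
    [0,0,-1],
    [0,0,-1],
    [0,0,0],
    [0,0,0]
  ],
  "yaw": [0,0,0,0,0,0],
  "fingers": [0,0,0,0,0,0]
}}

```text
time_s: 30.25
eef_pos: [0.4905, 0.0047, 0.0402]
eef_rot: [[0.956, -0.292, -0.0], [-0.292, -0.956, 0.0], [-0.0, 0.0, -1.0]]
force: [-1.9, 0.6, 5.1]
gripper_width: 0.0089
finger_force: 46.0
```

It's touching the bench. I'll release, rise, move back over the deck and check.

Call:
{"name": "send_rows", "arguments": {
  "slide": [
    [0,0,0],
    [0,0,0],
    [0,0,0],
    [0,0,0],
    [0,0,15],
    [0,0,35],
    [0,0,50],
    [0,0,45]
  ],
  "yaw": [0,0,0,0,0,0,0,0],
  "fingers": [0.15,0.3,0.4,0.4,0.4,0.4,0.6,1]
}}

```text
time_s: 31.05
eef_pos: [0.4901, 0.0048, 0.1861]
eef_rot: [[0.956, -0.292, -0.001], [-0.292, -0.956, 0.0], [-0.001, 0.0, -1.0]]
force: [1.3, 0.6, 0.8]
gripper_width: 0.062
finger_force: 0.0
```

Call:
{"name": "send_rows", "arguments": {
  "slide": [
    [30,-6,0],
    [30,-6,0],
    [30,-6,0],
    [30,-6,0],
    [0,0,0],
    [0,0,0],
    [0,0,0],
    [0,0,0]
  ],
  "yaw": [0,0,0,0,0,0,0,0],
  "fingers": [1,1,1,1,1,1,1,1]
}}

```text
time_s: 31.85
eef_pos: [0.6093, -0.0189, 0.1845]
eef_rot: [[0.957, -0.292, -0.001], [-0.292, -0.957, 0.0], [-0.001, 0.0, -1.0]]
force: [-0.0, -0.8, 0.0]
gripper_width: 0.0857
finger_force: 0.0
```

```bash
python3 look.py w12; python3 chk.py w12; python3 - <<'E'
from rep import *
rep("w12",.041,.055); print(); rep("w12",.058,.07)
E
```

```text
[ 0.6094829  -0.01898528  0.18467798] [-0.29169607 -0.95651105]
fixed 4618 ((-0.15174484252929688, 0.38565635681152344), (60.397499084472656, 44.899845123291016), 0.18142086267471313) [[-30.1, -21.9], [29.6, 22.6]]
loose 4771 ((1.6701717376708984, -56.992618560791016), (59.533748626708984, 46.03377914428711), 0.08282434195280075) [[-27.9, -79.7], [31.4, -34.1]]
[ 389   82   67  149 8353] [626.8 -95.4] [36.7 95.7] 163.1 0.04752408151747256
[ 295  109   74   95 5145] [645.5 -40. ] [46.1 60. ] 163.2 0.047401244844162194
[ 204  112   78   95 5338] [660.   14.8] [46.4 60.6] 163.2 0.0473761403404121
[   0  132   76  273 4393] [617.5 188. ] [ 48.6 213. ] 152.0 0.047488820465309445
[567 316  54  78 399] [ 446.3 -190. ] [10.2 72.4] 20.9 0.04868461693286258
[172 384  40  32 383] [495.  120.5] [ 8.5 41. ] 108.7 0.043198646255947715

[   0  146   22  194 2191] [650.1 181. ] [ 12.8 139.3] 150.1 0.0604603892117998
[ 579  328   61   74 1304] [ 446.7 -190.7] [10.7 71.6] 22.6 0.06326852658173229
[ 325  341   15   85 1195] [489.9   5.5] [10.1 70. ] 163.3 0.06348947644555486
```

View pics/w12.png

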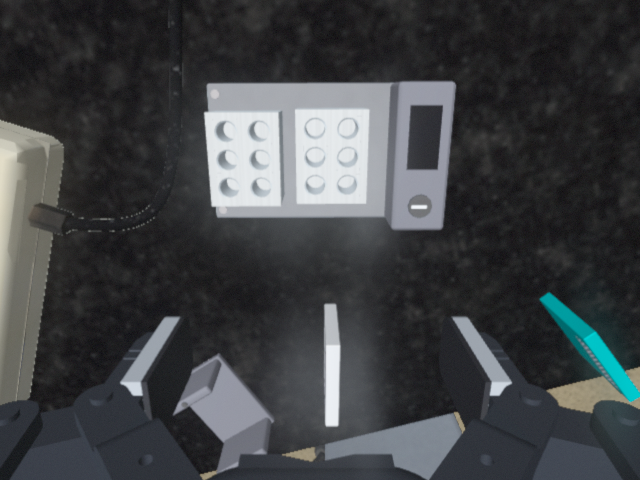

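The final view shows the fixed block at (243,158), the loose block at (332,156) with an even gap, and the spacer standing free on the bench at (331,365). The loose block's relative offset is y' = -56.7, x' = +2 mm, angle 0.1°, all within limits. Handing in.

```bash
python3 -c "
from rig import ticket
print(ticket.finish_job())"
```

```text
the job is handed in; nothing more can be done
None
```

The job is handed in at about 32 s of robot time: the loose block stands on the deck parallel to the fixed block, with a measured gap of about 10.7 mm and its ends about 2 mm out of line (both within limits); the spacer stands on the bench clear of the deck, and I touched none of the beaker, tape roll or timer; the hand-in returned no verdict.

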